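# Nest the metal pots and show the inner one to the station camera in the mirror

## Task

Nest the three plain bare metal pots: leaving the largest where it stands, set the middle one down inside it, then the tall smallest one inside that, without dropping them, knocking them over or disturbing the other things on the table. Then take the upright fin on top of the sprung inspection mirror and turn it until the dark band around the nested smallest pot appears to the station's little camera in the middle of the mirror. The mirror springs back if let go, so finish still holding it steady at that angle.

Things in the scene. Friction and masses are not known exactly. Their poses are not given: they have to be found in the camera images.
- big: Largest pot: plain bare metal, round, straight-sided, open on top; outside diameter 92 mm, height 45 mm, wall 4 mm (inside diameter 84 mm), floor 5 mm thick; about 0.5 kg. Stays where it stands. Origin: centre of its underside, z up.
- mid: Middle pot: plain bare metal, round, straight-sided, open on top; outside diameter 64 mm, height 85 mm, wall 3 mm (inside diameter 58 mm), floor 4 mm thick; about 0.2 kg. Origin: centre of its underside, z up. Nested, it stands on the largest pot's floor and rises 45 mm above its rim.
- small: Smallest pot: plain bare metal, round, slim and tall, open on top; outside diameter 44 mm, height 135 mm, wall 3 mm, floor 4 mm thick; about 0.14 kg; a dark rubber band 7 mm wide runs round it near the top. Origin: centre of its underside, z up. Nested, it stands on the middle pot's floor and rises 54 mm above its rim.
- band (a point): Centre of the dark band around the smallest pot: on the pot's axis, 118 mm above its underside (127 mm above the table when nested). It can be seen from all round. This is the marker that the camera must see.
- lens (a point): Front of the station camera's lens, 127 mm above the table, on a small grey camera box on a post on the inspection station's foot plate, 154 mm from the mirror's turning axis. It looks straight at the mirror's axis, level. The station is fixed for the run.
- mirror (a joint): Angle of the mirror about its upright axis, rad, 0 to 1.5; grows anticlockwise from above, towards the pots. At 0 it faces the camera squarely; a spring (0.04 N m at 0, 0.08 N m more per rad) returns it there. The line of sight turns twice as far: to show a thing, the mirror's normal must halve the angle, seen from the axis, between lens and thing (0.3 to 1.25 rad is needed).
- fin (a point): Grip fin on top of the mirror: an upright grey plate 46 mm wide (across, along the mirror's width), 12 mm thick (along the mirror's normal), from 160 to 206 mm above the table, centred on the turning axis. This point lies on the axis 186 mm above the table. Its x axis is the normal out of the reflecting face, its y axis runs along the mirror's width, z up. The mirror below it is 74 mm wide and 70 mm tall, centred 127 mm above the table.
- sight (a point): The camera's line of sight after the mirror (nothing solid): the point on the mirror's turning axis 127 mm above the table; its x axis points level along the reflected line of sight, z up. The camera sees the band in the mirror when the band lies on this x axis, ahead of it.
- cup1: Loose bystander, stays where it is: white teacup with a handle, 80 mm across, 52 mm high. Origin at its underside's centre.
- cup2: Loose bystander, stays where it is: white teacup with a handle, 80 mm across, 52 mm high. Origin at its underside's centre.
- dish: Loose bystander, stays where it is: small white dish, 68 mm across, 16 mm high. Origin at its underside's centre.
- spoon: Loose bystander, stays where it is: steel spoon 150 mm long. Origin at its underside, about mid-length.
- jug: Loose bystander, stays where it is: white ceramic milk jug with a handle, 68 mm across, 85 mm high. Origin at its underside's centre.
- jar: Loose bystander, stays where it is: glass jar with a steel lid, 64 mm across, 85 mm high. Origin at its underside's centre.
Mind the look-alikes: they are no part of the job. Leave any green look-alike of the small alone.

How it is judged (in metres and radians):
On the way, in this order (a step that is already met when the one before it is completed fails the run):
1. the middle pot stands inside the largest, let go (horizontal distance between mid and big below 0.016 m and z of mid in the frame of big between 0 and 0.009 m and angle between mid's own z axis and vertical below 0.12 rad and contact force between the fingers and mid below 0.05 N), for 0.2 s.
2. the smallest pot stands inside the middle one, let go (all of step 1 and horizontal distance between small and mid below 0.014 m and z of small in the frame of mid between 0 and 0.008 m and angle between small's own z axis and vertical below 0.12 rad and contact force between the fingers and small below 0.05 N), for 0.2 s.
3. the mirror is held turned so that the band is seen in it (horizontal distance between mid and big below 0.016 m and z of mid in the frame of big between 0 and 0.009 m and angle between each of mid, small's own z axis and vertical below 0.12 rad and horizontal distance between small and mid below 0.014 m and z of small in the frame of mid between 0 and 0.008 m and y of band in the frame of sight between -0.03 and 0.03 m and x of band in the frame of sight above 0.05 m and contact force between the fingers and mirror above 1 N and velocity of joint mirror between -0.08 and 0.08 rad/s), for 0.5 s.
At the end, for the whole second after the job is handed in: The middle pot stands upright on the largest pot's floor and the smallest on the middle one's floor, all at rest on the table and let go; the fingers hold the sprung mirror still (more than 1 N of contact, under 0.08 rad/s) with the reflected line of sight passing within 30 mm of the band's centre (all of step 3 and contact force between the fingers and mid below 0.05 N and contact force between the fingers and small below 0.05 N and contact force between the fingers and big below 0.05 N and height (world z) of big below 0.004 m and angle between big's own z axis and vertical below 0.08 rad and linear speed of each of big, mid, small below 0.03 m/s); the arm keeps its last pose, push and grip.
It fails at once if the largest pot is pushed or carried more than 40 mm from its place (distance of big from where it was at the start of the episode above 0.04 m).
It fails at once if a pot is dropped (falls free faster than 0.6 m/s) ((linear speed of mid above 0.6 m/s and contact force between the fingers and mid below 0.01 N) or (linear speed of small above 0.6 m/s and contact force between the fingers and small below 0.01 N)).
It fails at once if a pot is knocked over (angle between any of big, mid, small's own z axis and vertical above 0.9 rad).
It fails at once if a bystander is disturbed (moved more than 40 mm) (distance of any of cup1, cup2, dish, spoon, jug, jar from where it was at the start of the episode above 0.04 m).
It also fails if it takes over 72 s, if anything falls off the work surface, if the arm or the gripper's body presses on something with over 40 N, if the wrist force passes 120 N, or if a joint passes its speed limit or range.

## Robot

A 6-joint arm with a two-finger parallel gripper is mounted at the origin on the work surface. World frame = base frame: x ahead of the robot, y to its left, z up, the work surface at z = 0. Lengths are in mm, angles in rad, forces in N, time in s.
With the tool pointing down it reaches from about 300 to 775 mm from the base axis. Payload 14.6 kg.
Tool frame: the origin (TCP) lies between the finger pads; the fingertips stand 22 mm ahead of it and the grasp point (between the pads) lies 3 mm ahead of it (finger_overhang is the distance from the TCP to the fingertips, in mm); z points along the fingers, y is the direction in which the jaws open and shut (so a half turn about z gives the same grasp; the last joint's range is limited). The gripper opens to 94 mm and grips with 3 to 60 N. Pads are 16 mm wide; open, the fingers measure 119 mm over their backs; the gripper's body (75 mm by 177 mm) begins 78 mm behind the grasp point.
Start: joints at [1.114, 0.3, 1.521, -0, 1.321, -0.067], TCP at [208.998, 508.733, 227.446] pointing down, gripper open.
Joint ranges: [-3.03, 3.03], [-0.79, 2.21], [0.23, 2.52], [-1.04, 4.18], [0, 3.07], [-2.55, 2.55]. Speed limits (rad/s): [2.22, 2.22, 2.57, 3.14, 3.14, 3.14].

## Interface

Orientations are given as [roll, pitch, yaw] about the fixed x, y, z axes, in that order (R = Rz(yaw) Ry(pitch) Rx(roll)).
In Python, from cell import * gives the robot as it stands.
- The arm moves only by the tool jog_arm, never from a script. Its argument "increments" is a list of rows, each a list of 7 numbers: the shift along the tool's x, y, z in cm, then the turn, a rotation vector about the tool's x, y, z in degrees, then the finger opening in cm, from 0 to 9.4. In form: [[x, y, z, wx, wy, wz, grip], ...]. A call has 1 to 20 rows; each row shifts and turns the commanded pose from where the row before left it, along the tool's axes as they then stand; what a row does not reach is not made up. A row lasts 1/8 s, in which the tool goes at most 62.5 mm and 10.7 degrees, less where a joint would pass 70% of its speed; a pose out of reach is approached as far as the arm can. A call is refused whole if a number of a shift passes 6.25 or a number of a turn 10.7, either way. A call with a gripper value outside its range is refused whole. The fingers move at their own pace and stop on an object; "squeeze" is the grip in N (left out, the last holds). Time passes only in rows, so rows that do not move let the fingers close. It gives the time, the measured TCP pose, the force and the opening at its end, in the units of the state.
- read_state(): the state, without advancing time (a new reading comes with each control period).
- camera(name): name is "scene" or "top"; returns a dict with "image" (420x560x3 uint8, red, green, blue), "K" (3x3 intrinsics, pixels), "rvec" (rotation vector, rad) and "tvec" (3), from world to camera coordinates, as OpenCV has them. Camera axes: x right, y down, z forward; pixel columns grow to the right and rows downward; lengths in mm; the calibration is good to about 2 mm. A picture is of the moment at which its call begins. There is no depth.
- sign_off(): hands the job in, once; it reports no verdict.
Trained networks look in a picture, given as the dict that the camera call returned (one of the last four; its "shot" number tells which), for a name from the list of things; names that differ only in an ending like _2 or _b are one class to them, and where a whole thing is asked for, a point or a joint stands for the part that bears it (a point fixed in the world has none). Each returns a list of dicts, best first, with "conf" (0 to 1); they miss things now and then, are a little off and sometimes report something else, mostly with a low value. They report only what shows in the picture. A call takes as long as a camera call. They do not tell look-alikes from the thing itself.
- recognise(picture, name): "centre" ([x, y, z] in mm, in the coordinates of the camera as it stood for that picture, good to about 4 mm: the middle of the surface that is visible of it).
- regions_of(picture, name): "mask" (420x560 bool, what is visible of it).
The state is a dict: "clock": time; "joints": joint angles; "qd": joint speeds; "effort": joint torques, N m; "eef_pos": TCP position; "eef_rot": TCP orientation; "wrist_force": force on the tool from outside, world axes, zero at the start; "moment": the same for the moment, N m; "finger_gap": finger opening in mm.
Only numpy, scipy, OpenCV 4.12 (cv2) and the standard library are available. Lean on these libraries where they do the work, as an engineer would, in place of code of your own. Each camera call takes 0.05 s, during which the arm holds its last target.

## Working session

There is one attempt and no reset: what is moved stays moved. The work goes in short steps, Python scripts to look and compute and a tool call to move; the robot and the scene stay as the last step left them, time stands still between calls to the robot, and variables do not carry over. Pictures are saved under pics/ and viewed, and the job is handed in when it is done.

Besides the shell and the picture viewer there is one more tool, called after "Call:" by a JSON object that holds its "op" and its "data". jog_arm: Moves the arm, as the interface text tells. Its arguments: {"type":"object","properties":{"increments":{"type":"array"},"squeeze":{"type":"number"}},"required":["increments"]}

```bash
mkdir -p pics; ls
cat > h.py <<'E'
from cell import *
import numpy as np, cv2
def cam(n):
    p=camera(n); return p
def w(p,c):
    R=cv2.Rodrigues(np.array(p["rvec"],float))[0]; return R.T@(np.array(c,float)-np.array(p["tvec"],float).ravel())
def ray(p,u,v,z):
    R=cv2.Rodrigues(np.array(p["rvec"],float))[0]; t=np.array(p["tvec"],float).ravel()
    d=R.T@np.linalg.inv(np.array(p["K"]))@np.array([u,v,1.]); o=-R.T@t
    return o+d*(z-o[2])/d[2]
def px(p,X):
    return cv2.projectPoints(np.array(X,float).reshape(-1,3),np.array(p["rvec"],float),np.array(p["tvec"],float),np.array(p["K"],float),None)[0].reshape(-1,2)
def save(p,f,crop=None,s=1):
    im=p["image"][:,:,::-1]
    if crop: x0,y0,x1,y1=crop; im=im[y0:y1,x0:x1]
    im=cv2.resize(im,None,fx=s,fy=s,interpolation=cv2.INTER_CUBIC); cv2.imwrite("pics/"+f,im)
E
python3 - <<'E'
from h import *
for n in ["scene","top"]:
    p=cam(n); save(p,n+"0.png",s=1.4)
    R=cv2.Rodrigues(np.array(p["rvec"],float))[0]; print(n,"cam at",-R.T@np.array(p["tvec"]).ravel())
    for o in ["big","mid","small","fin","lens","cup1","dish","spoon","jug","jar"]:
        for d in recognise(p,o): print(o,round(d["conf"],2),w(p,d["centre"]).round(0),px(p,w(p,d["centre"])).round(0))
E
```

```text
pics
scene cam at [1047.91091744 -259.76964758 1086.80770765]
mid 0.91 [455.  45.  53.] [[263. 206.]]
small 0.81 [735.  79.  94.] [[326. 270.]]
small 0.71 [661.  34.  94.] [[296. 256.]]
small 0.6 [602. -51.  99.] [[258. 252.]]
fin 0.69 [ 532. -258.  147.] [[172. 258.]]
cup1 0.96 [736. -57.  13.] [[280. 306.]]
cup1 0.69 [659. 248.  24.] [[356. 233.]]
dish 0.86 [547. 143.   9.] [[306. 223.]]
spoon 0.59 [322. 189.  16.] [[282. 165.]]
spoon 0.37 [613. 427.  54.] [[396. 192.]]
jug 0.66 [613. 429.  53.] [[397. 192.]]
jar 0.62 [ 418. -330.   74.] [[138. 248.]]
jar 0.16 [323. 187.  15.] [[282. 166.]]
top cam at [ 483.62167474   22.49954374 1404.65099437]
big 0.62 [477. 258.   8.] [[209. 241.]]
mid 0.6 [452.  50.   0.] [[278. 251.]]
small 0.79 [738.  85.  86.] [[268. 151.]]
small 0.76 [660.  44.  77.] [[282. 179.]]
small 0.73 [597. -54.  69.] [[315. 202.]]
fin 0.44 [ 531. -250.  204.] [[394. 225.]]
fin 0.25 [550. 139.   7.] [[249. 218.]]
lens 0.72 [ 619. -239.    9.] [[376. 198.]]
lens 0.43 [662.  42.  74.] [[282. 179.]]
cup1 0.84 [666. 250.   4.] [[214. 178.]]
cup1 0.69 [738. -59.   0.] [[317. 158.]]
dish 0.58 [553. 139.  11.] [[249. 217.]]
dish 0.31 [617. 441.  35.] [[148. 192.]]
spoon 0.77 [322. 183.   9.] [[232. 294.]]
spoon 0.7 [ 528. -253.  205.] [[395. 227.]]
spoon 0.18 [666. 247.   7.] [[215. 178.]]
jug 0.88 [616. 440.  35.] [[148. 192.]]
jar 0.73 [ 408. -330.   87.] [[413. 271.]]
jar 0.65 [325. 182.   5.] [[233. 293.]]
```

View pics/scene0.png

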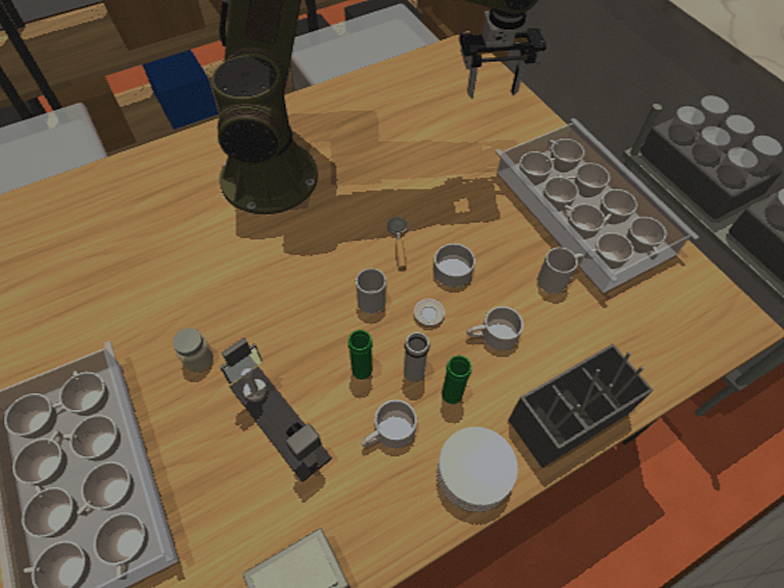

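View pics/top0.png

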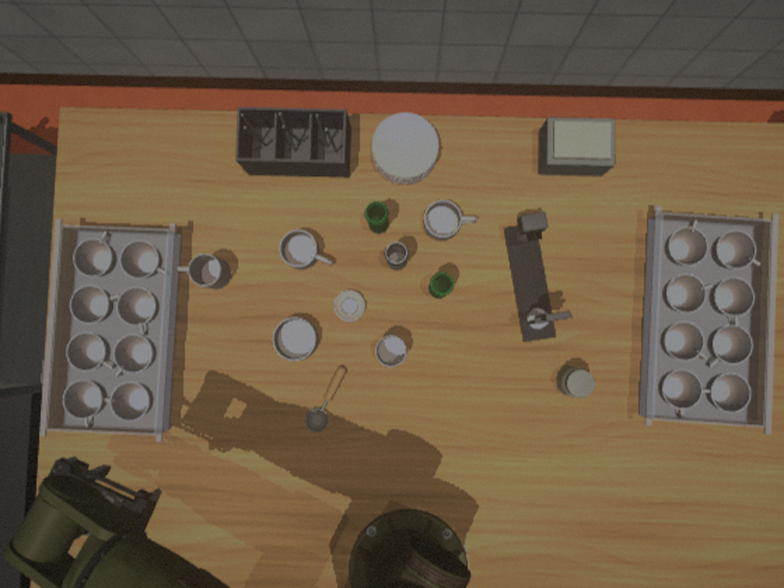

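Run:
```python
import cv2
a=cv2.imread("pics/scene0.png");b=cv2.imread("pics/top0.png")
c=cv2.resize(a[300:470,300:500],(800,600)[:2] and (700,595),interpolation=cv2.INTER_CUBIC);cv2.imwrite("pics/c1.png",c)
c=cv2.resize(b[170:400,230:600],(800,497),interpolation=cv2.INTER_CUBIC);cv2.imwrite("pics/c2.png",c)
```

```text
(no output)
```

View pics/c1.png

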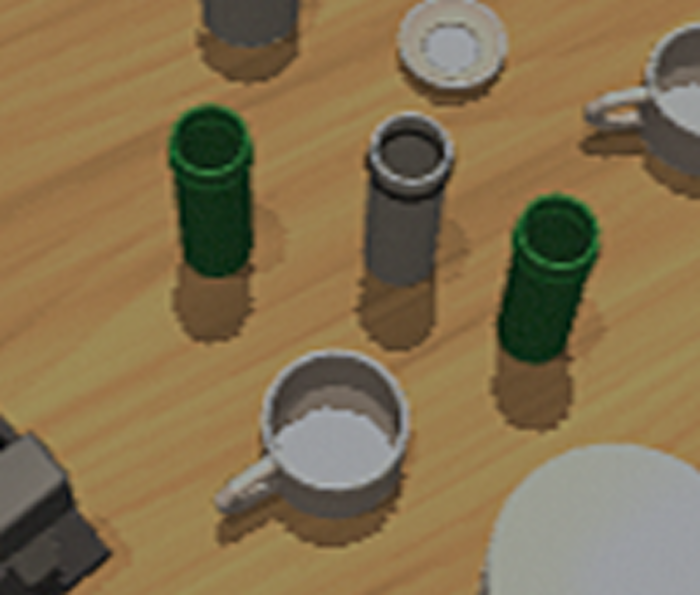

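View pics/c2.png

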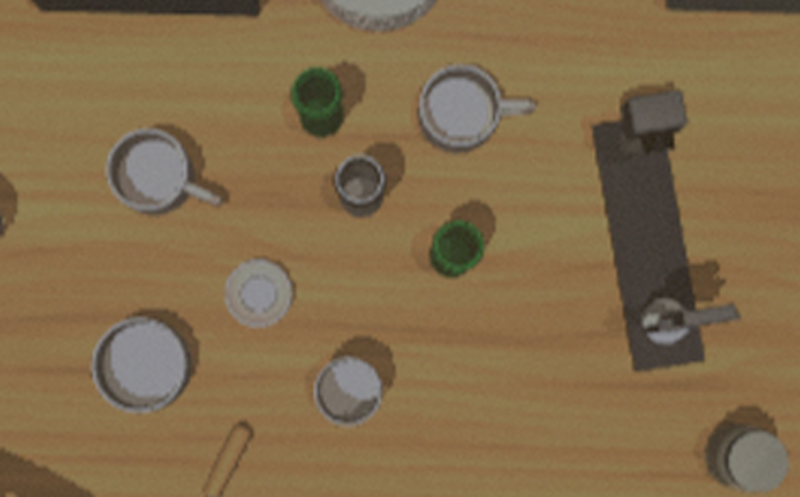

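The bare-metal small pot with the dark band is at scene (296,256); the look-alikes at (258,252) and (326,270) are green. Mid is at scene (263,206), big at scene about (324,190). Next I'll fit precise positions.

```bash
cat >> h.py <<'E'
from scipy.optimize import minimize
a_=np.linspace(0,2*np.pi,60,endpoint=False)
def cyl(p,x,y,r,h,z0=0,S=4):
    P=np.r_[np.c_[x+r*np.cos(a_),y+r*np.sin(a_),0*a_+z0],np.c_[x+r*np.cos(a_),y+r*np.sin(a_),0*a_+z0+h]]
    m=np.zeros((420*S,560*S),np.uint8); hull=cv2.convexHull(((px(p,P)+.5)*S-.5).round().astype(np.int32)); cv2.fillConvexPoly(m,hull,1); return m
def fit(p,mask,x,y,r,h,z0=0,S=4):
    M=cv2.resize(mask.astype(np.uint8),None,fx=S,fy=S,interpolation=cv2.INTER_NEAREST)
    f=lambda q:-(lambda m:(m&M).sum()/(m|M).sum())(cyl(p,q[0],q[1],r,h,z0,S))
    o=minimize(f,[x,y],method="Nelder-Mead",options=dict(initial_simplex=[[x,y],[x+6,y],[x,y+6]],xatol=.2,fatol=1e-4,maxiter=80)); return o.x,-o.fun
E
python3 - <<'E'
from h import *
S=dict(big=(477,258,46,45),mid=(453,48,32,85),small=(661,39,22,135),cup1=(662,250,40,52),cup2=(738,-58,40,52),dish=(549,141,34,16),jug=(615,438,34,85),jar=(405,-328,32,85))
P={n:cam(n) for n in ["scene","top"]}
for n,p in P.items():
    for o,(x,y,r,h) in S.items():
        if o[:3]=="cup" or o=="jug":continue
        for d in regions_of(p,o):
            m=d["mask"]; v,u=np.nonzero(m); c=px(p,[x,y,h/2])[0]
            if len(u) and np.hypot(u.mean()-c[0],v.mean()-c[1])<15: print(n,o,round(d["conf"],2),m.sum(),*fit(p,m,x,y,r,h))
    save(p,"st_"+n+".png",crop=(150,235,250,345) if n=="scene" else (345,140,435,260),s=5)
E
```

```text
scene big 0.8 761 [473.42715454 251.63356018] 0.9593663366336633
scene mid 0.74 614 [453.70430517  48.24376202] 0.960439125704678
scene small 0.82 502 [649.81614685  41.26139832] 0.9234499480429511
scene dish 0.89 275 [539.59756851 146.80043793] 0.6948349391881219
scene jar 0.7 644 [ 401.4108181  -334.38759995] 0.8574877216348955
top big 0.86 823 [477.26949048 250.58978891] 0.961753456899088
top mid 0.91 405 [457.9766618   48.44186997] 0.9516369047619048
top small 0.84 244 [652.94708157  39.54093504] 0.8665480427046264
top dish 0.55 433 [550.84730673 139.35652828] 0.9424847712140529
top jar 0.73 519 [ 404.05670929 -331.60430527] 0.8875445608728529
```

View pics/st_scene.png

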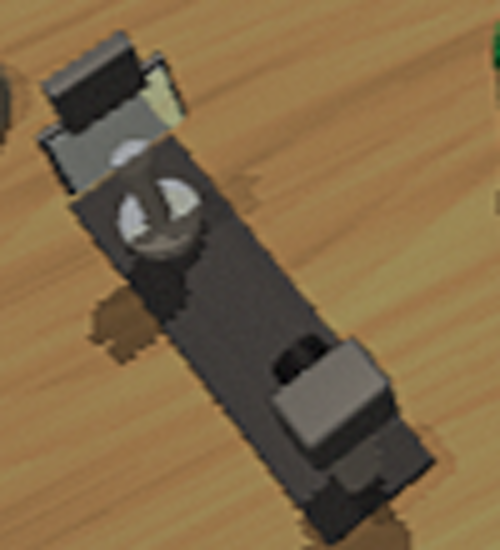

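View pics/st_top.png

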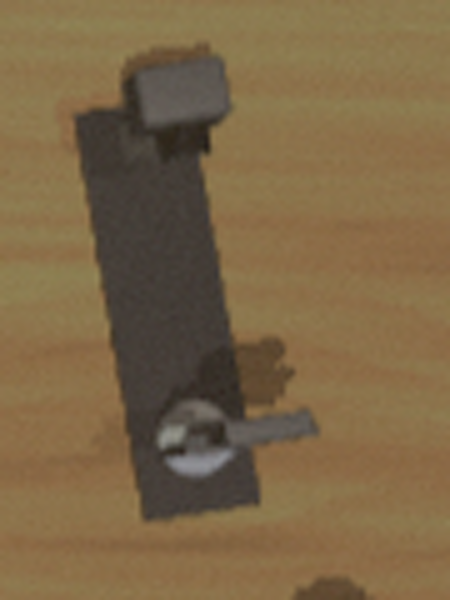

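Run:
```python
from h import *
T=cam("top");s=cam("scene")
print(T["K"],s["K"])
g=lambda p,L,o,z:np.array([ray(p,o[0]+(u+.5)/5-.5,o[1]+(v+.5)/5-.5,z)[:2] for u,v in L])
A=g(T,[(230,424),(312,410),(318,432),(236,446)],(345,140),206);print(A.round(1),A.mean(0))
B=g(s,[(43,86),(121,31),(133,45),(54,101)],(150,235),206);print(B.round(1),B.mean(0))
F=g(T,[(76,115),(196,108),(258,500),(143,520)],(345,140),5);print("foot",F.round(1))
F=g(s,[(73,205),(170,137),(436,460),(333,545)],(150,235),5);print("foot s",F.round(1))
C=g(T,[(135,72),(222,60),(230,115),(148,128)],(345,140),140);print("cambox",C.round(1),C.mean(0))
C=g(s,[(273,398),(352,342),(390,388),(315,447)],(150,235),140);print("cambox s",C.round(1),C.mean(0))
D=g(T,[(160,437),(237,437),(197,400),(197,476)],(345,140),10);print("disc",D.round(1),D.mean(0))
```

```text
[[465.83363425   0.         281.65589474]
 [  0.         465.83363425 210.97587746]
 [  0.           0.           1.        ]] [[408.30802553   0.         278.92340171]
 [  0.         408.30802553 214.62381775]
 [  0.           0.           1.        ]]
[[ 532.8 -240.8]
 [ 541.1 -282.6]
 [ 529.9 -285.8]
 [ 521.6 -244. ]] [ 531.38158644 -263.28631201]
[[ 533.1 -281.1]
 [ 523.7 -237.4]
 [ 533.7 -235.3]
 [ 543.2 -279.4]] [ 533.4122382  -258.31089271]
foot [[ 725.6 -189.8]
 [ 731.7 -262.1]
 [ 496.1 -302.1]
 [ 482.3 -233.7]]
foot s [[ 494.8 -298.6]
 [ 482.6 -234.2]
 [ 726.5 -185.7]
 [ 739.7 -252.2]]
cambox [[ 726.8 -201.1]
 [ 734.6 -248.5]
 [ 704.3 -253.2]
 [ 696.1 -208.7]] [ 715.44492394 -227.87133027]
cambox s [[ 702.3 -248.4]
 [ 695.9 -204.1]
 [ 725.2 -198.3]
 [ 733.3 -241.1]] [ 714.16318643 -222.99073601]
disc [[ 532.  -242.2]
 [ 533.2 -288.1]
 [ 554.7 -264. ]
 [ 509.3 -264.6]] [ 532.32205334 -264.70827972]
```

```bash
cat > go.py <<'E'
import sys
from h import *
from scipy.spatial.transform import Rotation as Ro
s=read_state(); p=np.array(s["eef_pos"]); R=Ro.from_euler("xyz",s["eef_rot"])
print("t",round(s["clock"],2),"pos",p.round(1),"rot",np.array(s["eef_rot"]).round(3),"gap",round(s["finger_gap"],1),"F",np.array(s["wrist_force"]).round(1),"j",np.array(s["joints"]).round(2))
if len(sys.argv)>3:
    x=np.array([float(v) for v in sys.argv[1:4]])
    if len(sys.argv)>4:
        T=Ro.from_euler("xyz",[np.pi,0,float(sys.argv[4])]); print("turn deg (tool)",(R.inv()*T).as_rotvec(degrees=True).round(2)); 
    else: T=R
    print("shift cm, present frame",(R.inv().apply(x-p)/10).round(2)," in turned frame",(T.inv().apply(x-p)/10).round(2))
E
python3 go.py 456 48.3 150 1.0; python3 go.py 456 48.3 150 1.57
```

```text
t 1.8 pos [209.  508.7 227.5] rot [ 3.142 -0.     2.752] gap 94.0 F [ 0.1 -0.2 -0.2] j [ 1.11  0.3   1.52  0.    1.32 -0.07]
turn deg (tool) [  0.    -0.   100.37]
shift cm, present frame [-40.34 -33.2    7.74]  in turned frame [-25.4   45.66   7.75]
t 1.8 pos [209.  508.7 227.5] rot [ 3.142 -0.     2.752] gap 94.0 F [ 0.1 -0.2 -0.2] j [ 1.11  0.3   1.52  0.    1.32 -0.07]
turn deg (tool) [ 0.   -0.   67.71]
shift cm, present frame [-40.34 -33.2    7.74]  in turned frame [-46.02  24.74   7.75]
```

Call:
{"op": "jog_arm", "data": {"increments": [[0,0,0,0,0,8.5,9.4],[0,0,0,0,0,8.5,9.4],[0,0,0,0,0,8.5,9.4],[0,0,0,0,0,8.5,9.4],[0,0,0,0,0,8.5,9.4],[0,0,0,0,0,8.5,9.4],[0,0,0,0,0,8.5,9.4],[0,0,0,0,0,8.2,9.4],[-3.8,2,0,0,0,0,9.4],[-3.8,2,0,0,0,0,9.4],[-3.8,2,0,0,0,0,9.4],[-3.8,2,0,0,0,0,9.4],[-3.8,2,0,0,0,0,9.4],[-3.8,2,0,0,0,0,9.4],[-3.8,2,0,0,0,0,9.4],[-3.8,2,0,0,0,0,9.4],[-3.8,2,0,0,0,0,9.4],[-3.8,2,0,0,0,0,9.4],[-3.8,2,0,0,0,0,9.4],[-3.8,2,0,0,0,0,9.4]], "squeeze": 15}}

```text
clock: 4.3
eef_pos: [449.3, 51.2, 227.6]
eef_rot: [3.141, -0.0, 1.57]
wrist_force: [0.2, 0.5, 0.5]
finger_gap: 93.9
```

```bash
python3 go.py 456 48.3 74 1.5708
```

```text
t 4.3 pos [449.3  51.2 227.6] rot [ 3.141 -0.     1.57 ] gap 93.9 F [0.2 0.5 0.5] j [0.03 0.08 1.78 0.   1.28 0.03]
turn deg (tool) [ 0.02 -0.   -0.04]
shift cm, present frame [-0.29  0.67 15.36]  in turned frame [-0.29  0.67 15.36]
```

Call:
{"op": "jog_arm", "data": {"increments": [[0,0,0,0,0,0,9.4],[-0.2,0.5,2,0,0,0,9.4],[0,0,3,0,0,0,9.4],[0,0,3,0,0,0,9.4]]}}

```text
clock: 4.8
eef_pos: [453.4, 51.4, 146.8]
eef_rot: [3.141, -0.0, 1.571]
wrist_force: [-0.1, 0.2, -0.1]
finger_gap: 93.9
```

```bash
python3 go.py 456 48.3 74 1.5708
python3 - <<'E'
from h import *
p=cam("scene"); save(p,"a.png",crop=(200,130,360,290),s=4)
p=cam("top"); save(p,"b.png",crop=(190,190,340,310),s=5)
E
```

```text
t 4.8 pos [453.4  51.4 146.8] rot [ 3.141 -0.     1.571] gap 93.9 F [-0.1  0.2 -0.1] j [0.03 0.18 1.87 0.   1.09 0.03]
turn deg (tool) [ 0.03 -0.01  0.  ]
shift cm, present frame [-0.31  0.25  7.28]  in turned frame [-0.31  0.26  7.28]
```

View pics/a.png

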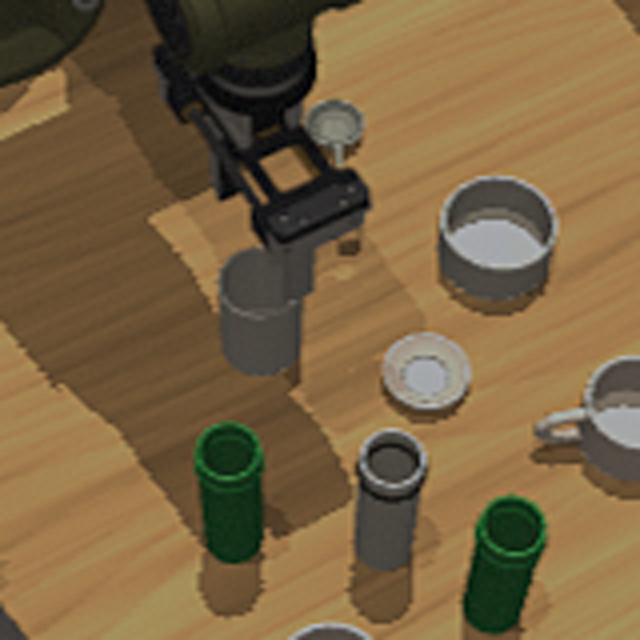

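The open fingers straddle mid. Going down and gripping.

Call:
{"op": "jog_arm", "data": {"increments": [[-0.3,0.2,2,0,0,0,9.4],[0,0,2,0,0,0,9.4],[0,0,2,0,0,0,9.4],[0,0,1,0,0,0,9.4],[0,0,0,0,0,0,9.4],[0,0,0,0,0,0,8],[0,0,0,0,0,0,7],[0,0,0,0,0,0,6.4],[0,0,0,0,0,0,6],[0,0,0,0,0,0,6],[0,0,0,0,0,0,6],[0,0,0,0,0,0,6]], "squeeze": 15}}

```text
clock: 6.4
eef_pos: [455.9, 47.6, 77.7]
eef_rot: [3.141, -0.0, 1.57]
wrist_force: [-0.3, -0.2, 5.9]
finger_gap: 65.0
```

```bash
python3 go.py 456 48.3 74 1.5708
```

```text
t 6.4 pos [455.9  47.6  77.7] rot [ 3.141 -0.     1.57 ] gap 65.0 F [-0.3 -0.2  5.9] j [ 0.02  0.29  1.92 -0.    0.93  0.02]
turn deg (tool) [ 0.03 -0.   -0.03]
shift cm, present frame [0.07 0.01 0.37]  in turned frame [0.07 0.01 0.37]
```

Call:
{"op": "jog_arm", "data": {"increments": [[0,0,0,0,0,0,6],[0,0,0,0,0,0,6],[0,0,0,0,0,0,6]]}}

```text
clock: 6.78
eef_pos: [455.9, 47.6, 77.7]
eef_rot: [3.141, 0.0, 1.57]
wrist_force: [0.4, 0.2, 5.5]
finger_gap: 65.3
```

```bash
python3 go.py
python3 - <<'E'
from h import *
p=cam("scene"); save(p,"a2.png",crop=(200,130,360,290),s=4)
E
```

```text
t 6.78 pos [455.9  47.6  77.7] rot [3.141 0.    1.57 ] gap 65.3 F [0.4 0.2 5.5] j [ 0.02  0.29  1.92 -0.    0.93  0.02]
```

View pics/a2.png

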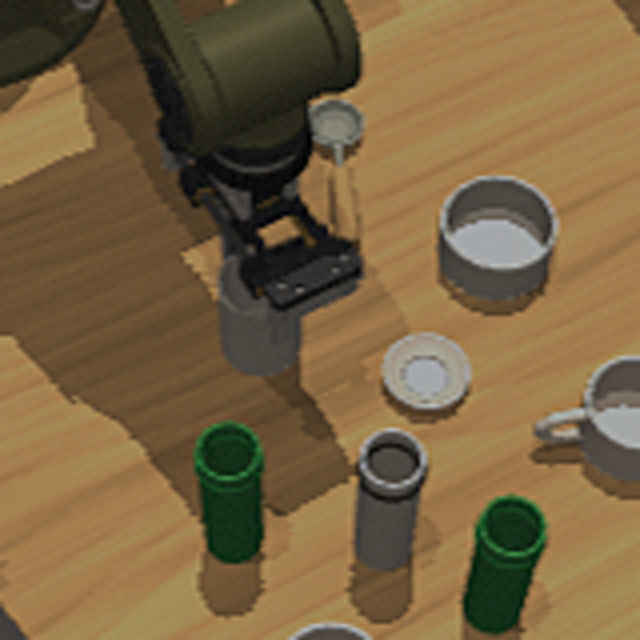

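Call:
{"op": "jog_arm", "data": {"increments": [[0,0,-1,0,0,0,6],[0,0,-2,0,0,0,6],[0,0,-2,0,0,0,6],[0,0,-2,0,0,0,6],[0,0,-1,0,0,0,6],[0,0,0,0,0,0,6]]}}

```text
clock: 7.58
eef_pos: [455.8, 47.6, 157.8]
eef_rot: [3.141, -0.0, 1.57]
wrist_force: [-0.1, 0.4, -1.9]
finger_gap: 64.5
```

```bash
python3 go.py 475.5 250.3 155 1.5708
```

```text
t 7.58 pos [455.8  47.6 157.8] rot [ 3.141 -0.     1.57 ] gap 64.5 F [-0.1  0.4 -1.9] j [ 0.02  0.17  1.85 -0.    1.12  0.02]
turn deg (tool) [ 0.04 -0.   -0.03]
shift cm, present frame [20.27  1.96  0.28]  in turned frame [20.27  1.97  0.28]
```

Wrist weight −1.9 N, which matches 0.2 kg, so it's held. Moving over big.

Call:
{"op": "jog_arm", "data": {"increments": [[1,0.1,0,0,0,0,6],[2,0.2,0,0,0,0,6],[3,0.3,0,0,0,0,6],[3,0.3,0,0,0,0,6],[3,0.3,0,0,0,0,6],[3,0.3,0,0,0,0,6],[2.5,0.2,0,0,0,0,6],[2,0.2,0,0,0,0,6],[0.8,0.1,0,0,0,0,6],[0,0,0,0,0,0,6],[0,0,0,0,0,0,6]]}}

```text
clock: 8.95
eef_pos: [475.9, 250.0, 157.4]
eef_rot: [-3.141, 0.0, 1.57]
wrist_force: [-0.5, -0.0, -1.1]
finger_gap: 64.6
```

```bash
python3 go.py 475.5 250.3 155 1.5708
python3 - <<'E'
from h import *
p=cam("scene"); save(p,"d.png",crop=(260,110,380,230),s=5)
q=cam("top"); save(q,"e.png",crop=(160,180,270,290),s=5)
for P,n in((p,"scene"),(q,"top")):
  for o,r,h,z in(("big",46,45,0),("mid",32,85,80)):
    for d in regions_of(P,o)[:2]: print(n,o,round(d["conf"],2),d["mask"].sum(),*fit(P,d["mask"],475,250,r,h,z))
E
```

```text
t 8.95 pos [475.9 250.  157.4] rot [-3.141  0.     1.57 ] gap 64.6 F [-0.5 -0.  -1.1] j [ 0.42  0.34  1.64 -0.    1.16  0.42]
turn deg (tool) [-0.01  0.01 -0.07]
shift cm, present frame [ 0.03 -0.04  0.24]  in turned frame [ 0.03 -0.04  0.24]
scene big 0.56 480 [474.69197083 252.21292114] 0.6117440841367222
scene mid 0.82 519 [475.64572716 248.55805874] 0.7495690046275293
scene mid 0.48 563 [475. 250.] 0.0
top big 0.48 270 [482.47528076 222.87191772] 0.3230297133448095
top mid 0.54 96 [486.03031063 202.36883163] 0.1785506572060021
```

View pics/d.png

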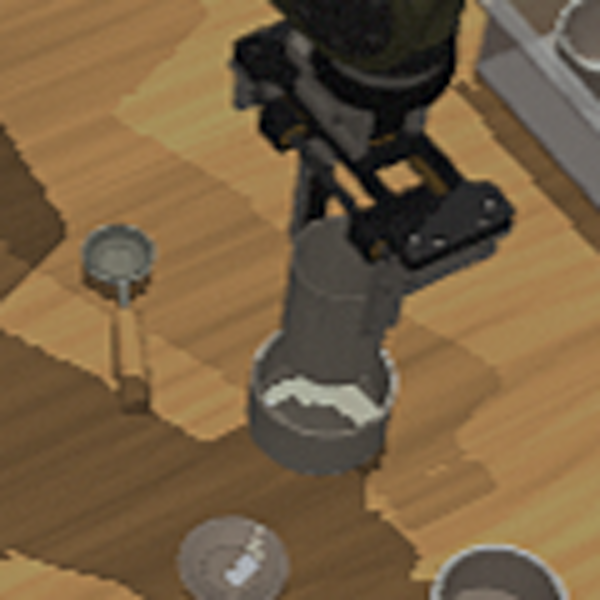

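View pics/e.png

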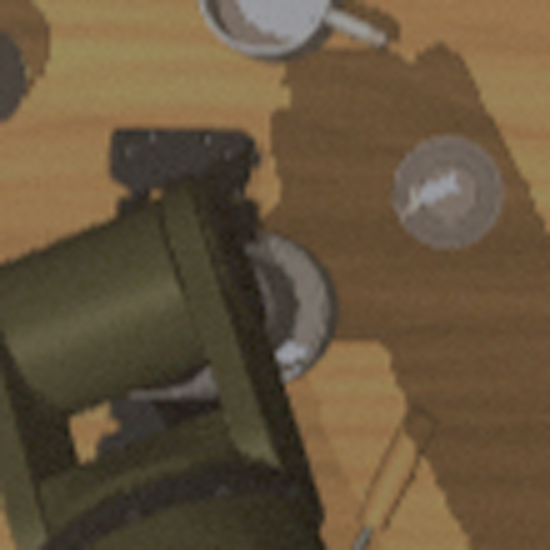

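Call:
{"op": "jog_arm", "data": {"increments": [[0,0,1,0,0,0,6],[0,0,1,0,0,0,6],[0,0,1,0,0,0,6],[0,0,1,0,0,0,6],[0,0,1,0,0,0,6],[0,0,1,0,0,0,6],[0,0,0,0,0,0,6]]}}

```text
clock: 10.12
eef_pos: [475.5, 250.4, 96.6]
eef_rot: [-3.14, 0.001, 1.57]
wrist_force: [-0.6, -0.1, -1.2]
finger_gap: 64.8
```

```bash
python3 go.py 475.5 250.3 83 1.5708;python3 - <<'E'
from h import *
p=cam("scene"); save(p,"d2.png",crop=(260,110,380,230),s=5)
E
```

```text
t 10.12 pos [475.5 250.4  96.6] rot [-3.14e+00  1.00e-03  1.57e+00] gap 64.8 F [-0.6 -0.1 -1.2] j [ 0.42  0.42  1.69 -0.    1.04  0.42]
turn deg (tool) [-0.07  0.03 -0.03]
shift cm, present frame [-0.01 -0.    1.36]  in turned frame [-0.01 -0.    1.36]
```

View pics/d2.png

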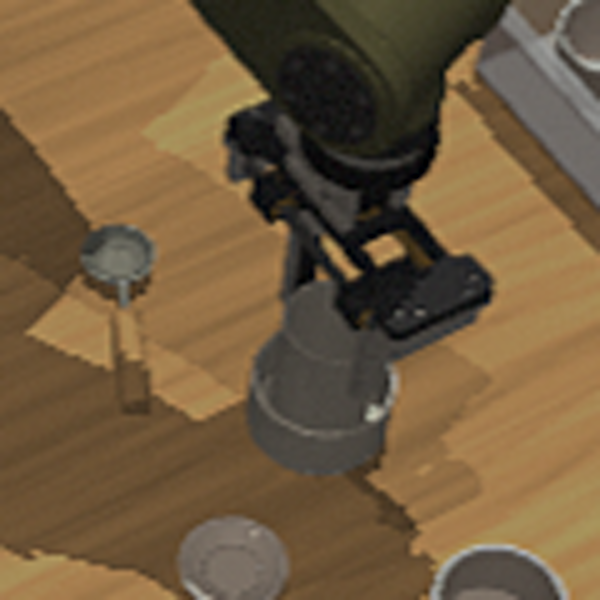

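Mid is well inside big's rim at crop (320,400). Last 13 mm down, slowly.

Call:
{"op": "jog_arm", "data": {"increments": [[0,0,0.5,0,0,0,6],[0,0,0.4,0,0,0,6],[0,0,0.3,0,0,0,6],[0,0,0,0,0,0,6],[0,0,0,0,0,0,6]]}}

```text
clock: 10.8
eef_pos: [475.9, 250.6, 85.6]
eef_rot: [3.141, -0.0, 1.57]
wrist_force: [0.5, -0.2, -1.2]
finger_gap: 64.8
```

Call:
{"op": "jog_arm", "data": {"increments": [[0,0,0.2,0,0,0,6],[0,0,0.2,0,0,0,6],[0,0,0,0,0,0,6],[0,0,0,0,0,0,6]]}}

```text
clock: 11.3
eef_pos: [476.1, 250.7, 82.4]
eef_rot: [3.141, -0.001, 1.57]
wrist_force: [-3.9, -1.7, 10.8]
finger_gap: 64.8
```

Contact with the floor at the expected height. Releasing slowly and retreating upward.

Call:
{"op": "jog_arm", "data": {"increments": [[0,0,-0.1,0,0,0,6.5],[0,0,0,0,0,0,6.8],[0,0,0,0,0,0,7.2],[0,0,0,0,0,0,7.8],[0,0,0,0,0,0,8.4],[0,0,0,0,0,0,9],[0,0,0,0,0,0,9],[0,0,-0.5,0,0,0,9],[0,0,-2,0,0,0,9],[0,0,-3,0,0,0,9],[0,0,-4,0,0,0,9],[0,0,-4,0,0,0,9]]}}

```text
clock: 12.8
eef_pos: [475.7, 250.5, 219.1]
eef_rot: [3.141, -0.0, 1.57]
wrist_force: [0.1, 0.6, 0.1]
finger_gap: 90.2
```

```bash
python3 go.py 651.5 40.3 220 1.5708;python3 - <<'E'
from h import *
p=cam("scene"); save(p,"f.png",crop=(260,110,380,230),s=5)
E
```

```text
t 12.8 pos [475.7 250.5 219.1] rot [ 3.141 -0.     1.57 ] gap 90.2 F [0.1 0.6 0.1] j [0.42 0.28 1.57 0.   1.29 0.42]
turn deg (tool) [ 0.01 -0.01 -0.04]
shift cm, present frame [-21.01  17.59  -0.09]  in turned frame [-21.02  17.58  -0.09]
```

View pics/f.png

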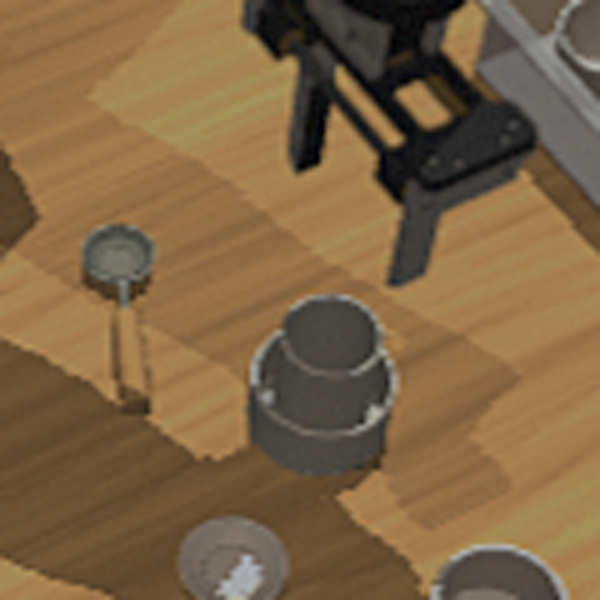

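Mid stands nested in big at crop (330,370). Now the small pot, with a narrower opening to keep off the green ones.

Call:
{"op": "jog_arm", "data": {"increments": [[-1,0.9,0,0,0,0,8],[-2,1.7,0,0,0,0,7.2],[-3,2.5,0,0,0,0,7.2],[-3,2.5,0,0,0,0,7.2],[-3,2.5,0,0,0,0,7.2],[-3,2.5,0,0,0,0,7.2],[-3,2.5,0,0,0,0,7.2],[-2,1.6,0,0,0,0,7.2],[-1,0.9,0,0,0,0,7.2],[0,0,0,0,0,0,7.2],[0,0,0,0,0,0,7.2]]}}

```text
clock: 14.22
eef_pos: [651.3, 41.1, 217.2]
eef_rot: [-3.141, -0.0, 1.571]
wrist_force: [0.2, 0.6, 0.9]
finger_gap: 71.8
```

```bash
python3 go.py 651.5 40.3 110 1.5708;python3 - <<'E'
from h import *
p=cam("scene"); save(p,"g.png",crop=(220,180,360,300),s=5)
for d in regions_of(p,"small"): 
    v,u=np.nonzero(d["mask"]); print(round(d["conf"],2),u.mean(),v.mean(),len(u),*fit(p,d["mask"],651,40,22,135))
E
```

```text
t 14.22 pos [651.3  41.1 217.2] rot [-3.141 -0.     1.571] gap 71.8 F [0.2 0.6 0.9] j [0.01 0.54 1.21 0.   1.39 0.01]
turn deg (tool) [-0.03 -0.01  0.01]
shift cm, present frame [-0.09  0.02 10.72]  in turned frame [-0.08  0.02 10.72]
0.88 296.06881720430107 253.9978494623656 465 [648.08655167  42.44618607] 0.8586805555555556
0.74 324.79092702169623 271.07100591715977 507 [651.  40.] 0.0
0.74 256.6709956709957 252.6125541125541 462 [651.  40.] 0.0
```

View pics/g.png

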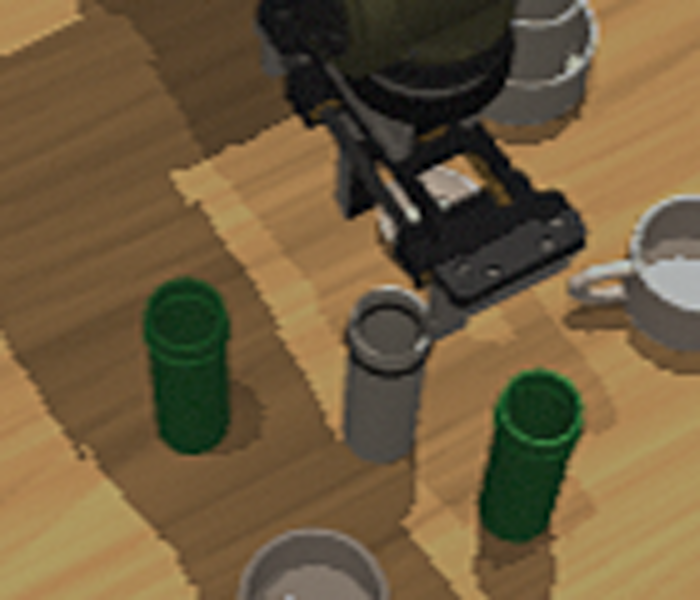

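Run:
```python
from h import *
p=cam("scene"); im=cv2.resize(p["image"][180:300,220:360,::-1],None,fx=5,fy=5,interpolation=cv2.INTER_CUBIC)
print(ray(p,220+(391+.5)/5-.5,180+(325+.5)/5-.5,135))
for r,z in((22,135),(22,0)):
    q=px(p,np.c_[650.5+r*np.cos(a_),41+r*np.sin(a_),0*a_+z]); q=((q-[220,180]+.5)*5-.5).astype(np.int32); cv2.polylines(im,[q],True,(0,0,255),1)
cv2.imwrite("pics/g2.png",im)
```

```text
[651.37571795  41.79086797 135.        ]
```

View pics/g2.png

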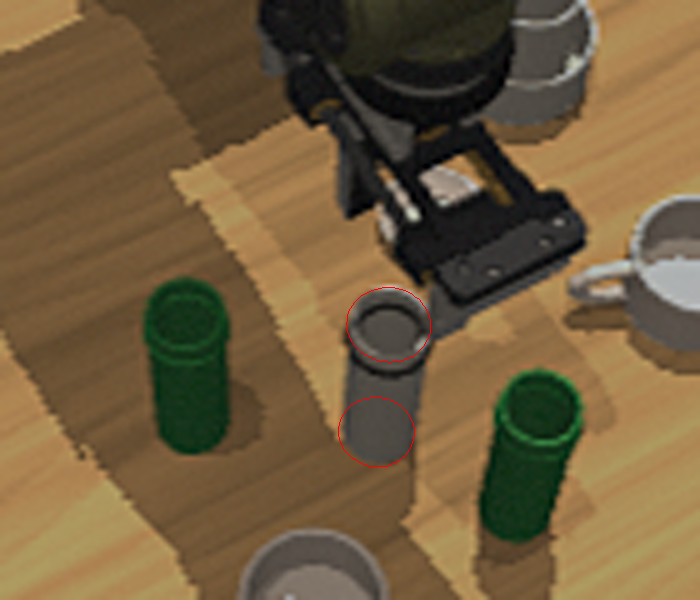

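The bare pot with the band is right under the gripper, and the outline overlay matches. Descending and gripping.

Call:
{"op": "jog_arm", "data": {"increments": [[0,0,1.5,0,0,0,7.2],[0,0,2,0,0,0,7.2],[0,0,2,0,0,0,7.2],[0,0,2,0,0,0,7.2],[0,0,1.5,0,0,0,7.2],[0,0,1,0,0,0,7.2],[0,0,0.4,0,0,0,7.2],[0,0,0,0,0,0,7.2],[0,0,0,0,0,0,6],[0,0,0,0,0,0,5],[0,0,0,0,0,0,4.5],[0,0,0,0,0,0,4],[0,0,0,0,0,0,4],[0,0,0,0,0,0,4],[0,0,0,0,0,0,4]], "squeeze": 15}}

```text
clock: 16.25
eef_pos: [651.7, 40.5, 113.6]
eef_rot: [-3.142, -0.0, 1.57]
wrist_force: [-1.8, 0.7, 3.2]
finger_gap: 43.0
```

```bash
python3 go.py;python3 - <<'E'
from h import *
p=cam("scene"); save(p,"i.png",crop=(220,180,360,300),s=5)
E
```

```text
t 16.25 pos [651.7  40.5 113.6] rot [-3.142 -0.     1.57 ] gap 43.0 F [-1.8  0.7  3.2] j [0.01 0.63 1.31 0.   1.2  0.01]
```

View pics/i.png

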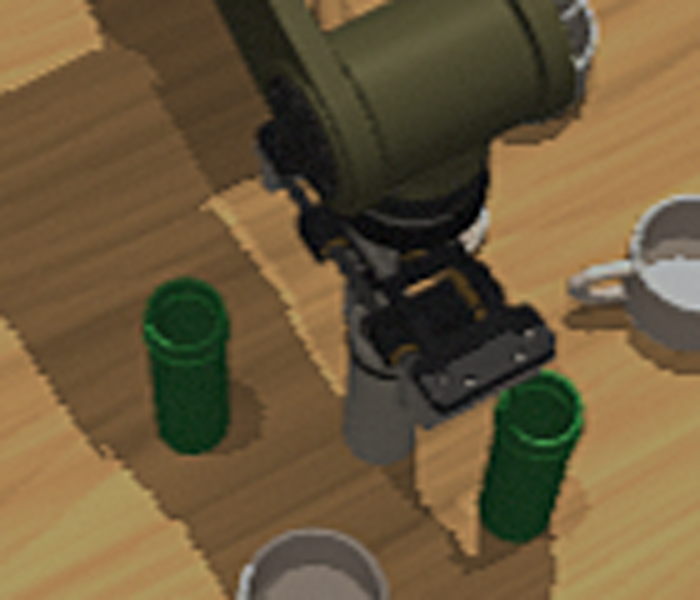

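Call:
{"op": "jog_arm", "data": {"increments": [[0,0,-1,0,0,0,4],[0,0,-2,0,0,0,4],[0,0,-2,0,0,0,4],[0,0,-2,0,0,0,4],[0,0,-2,0,0,0,4],[0,0,-2,0,0,0,4],[0,0,-2,0,0,0,4],[0,0,-1,0,0,0,4],[0,0,0,0,0,0,4],[0,0,0,0,0,0,4]]}}

```text
clock: 17.55
eef_pos: [651.5, 40.5, 252.7]
eef_rot: [-3.14, 0.0, 1.57]
wrist_force: [0.6, -0.3, -1.3]
finger_gap: 43.0
```

```bash
python3 go.py 475.5 250.3 250 1.5708;python3 - <<'E'
from h import *
p=cam("scene"); save(p,"k.png",crop=(200,120,400,300),s=4)
q=cam("top"); save(q,"k2.png",crop=(160,140,340,300),s=4)
for P,n in((p,"scene"),(q,"top")):
    for o,r,h,z in(("big",46,45,0),("mid",32,85,5)):
      for d in regions_of(P,o)[:2]: print(n,o,round(d["conf"],2),d["mask"].sum(),*fit(P,d["mask"],475,250,r,h,z))
E
```

```text
t 17.55 pos [651.5  40.5 252.7] rot [-3.14  0.    1.57] gap 43.0 F [ 0.6 -0.3 -1.3] j [ 0.01  0.52  1.15 -0.    1.47  0.01]
turn deg (tool) [-0.06  0.   -0.04]
shift cm, present frame [ 20.97 -17.61   0.29]  in turned frame [ 20.98 -17.6    0.27]
scene big 0.62 168 [478.91131592 259.74304199] 0.21433697472290886
scene mid 0.85 293 [460.82543945 266.22094727] 0.4862061812901888
top big 0.76 348 [476.76915038 249.39863229] 0.403600293901543
top big 0.67 226 [475. 250.] 0.0
top mid 0.98 463 [477.03181553 249.81260872] 0.9265940122760867
top mid 0.66 113 [475. 250.] 0.0
```

View pics/k.png

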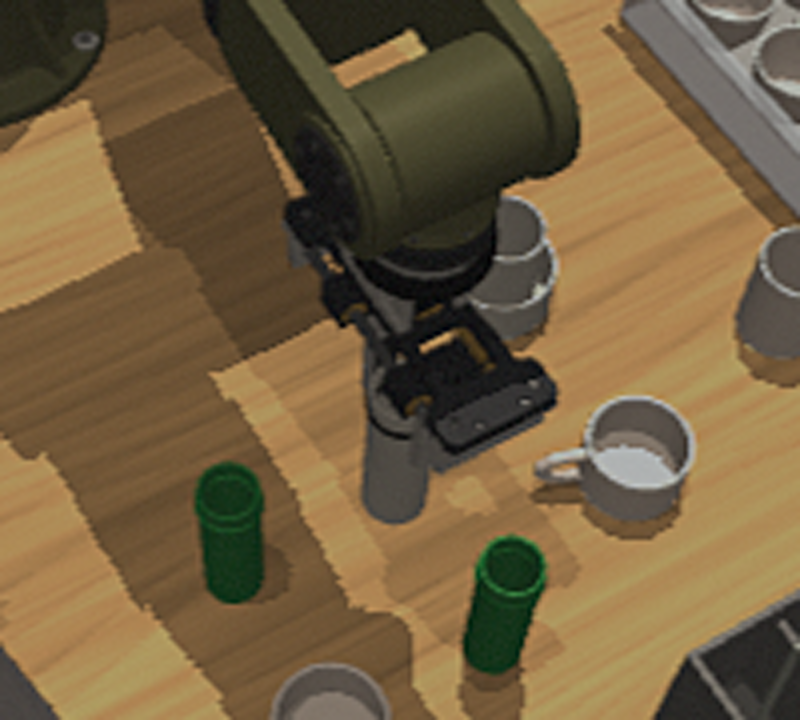

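View pics/k2.png

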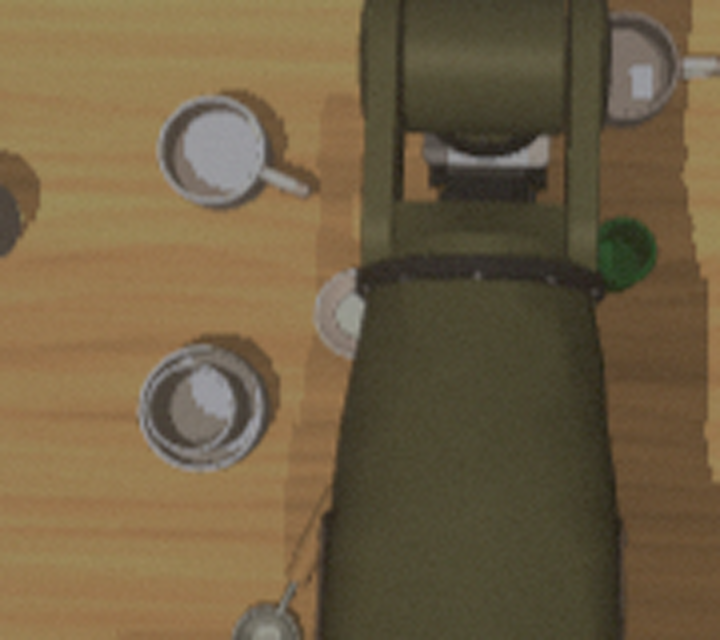

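Call:
{"op": "jog_arm", "data": {"increments": [[1,-0.8,0,0,0,0,4],[2,-1.7,0,0,0,0,4],[3,-2.5,0,0,0,0,4],[3,-2.5,0,0,0,0,4],[3,-2.5,0,0,0,0,4],[3,-2.5,0,0,0,0,4],[3,-2.5,0,0,0,0,4],[2,-1.7,0,0,0,0,4],[1,-0.8,0,0,0,0,4],[0,0,0,0,0,0,4],[0,0,0,0,0,0,4]]}}

```text
clock: 19.23
eef_pos: [477.3, 250.0, 253.4]
eef_rot: [3.142, 0.0, 1.57]
wrist_force: [0.0, -0.0, -1.0]
finger_gap: 42.8
```

```bash
python3 go.py 476.3 250 160 1.5708;python3 - <<'E'
from h import *
p=cam("scene"); save(p,"l.png",crop=(260,90,380,230),s=5)
E
```

```text
t 19.23 pos [477.3 250.  253.4] rot [3.142 0.    1.57 ] gap 42.8 F [ 0. -0. -1.] j [ 0.41  0.26  1.52 -0.    1.37  0.42]
turn deg (tool) [ 0.    0.01 -0.07]
shift cm, present frame [ 0.   -0.1   9.34]  in turned frame [-0.   -0.1   9.34]
```

View pics/l.png

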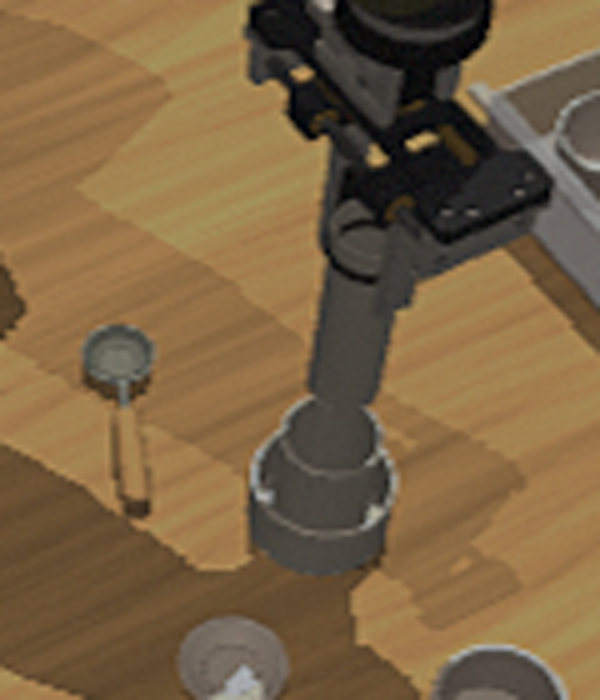

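Run:
```python
from h import *
p=cam("scene"); im=cv2.resize(p["image"][90:230,260:380,::-1],None,fx=5,fy=5,interpolation=cv2.INTER_CUBIC)
for x,y,r,z,c in((477.3,250.3,22,140,(0,0,255)),(476.5,250.3,32,90,(0,255,0)),(476,251,46,45,(255,0,0))):
    q=px(p,np.c_[x+r*np.cos(a_),y+r*np.sin(a_),0*a_+z]); q=((q-[260,90]+.5)*5-.5).astype(np.int32); cv2.polylines(im,[q],True,c,1)
cv2.imwrite("pics/l2.png",im[300:])
```

```text
(no output)
```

View pics/l2.png

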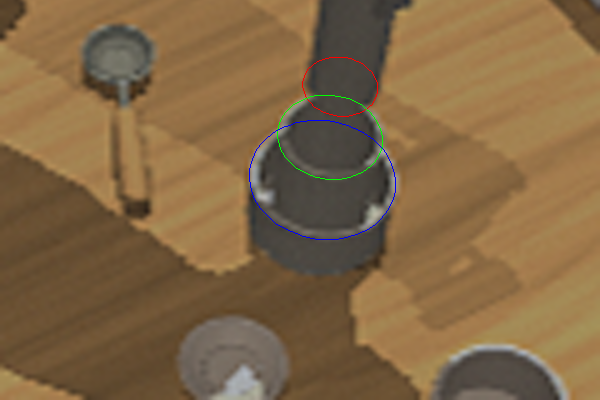

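Run:
```python
from h import *
p=cam("scene"); im=cv2.resize(p["image"][155:205,310:350,::-1],None,fx=12,fy=12,interpolation=cv2.INTER_CUBIC)
im=np.clip((im.astype(float)-30)*2.6,0,255).astype(np.uint8)
for x,y,r,z,c in((477.3,250.3,22,140,(0,0,255)),(476.5,250.3,32,90,(0,255,0))):
    q=px(p,np.c_[x+r*np.cos(a_),y+r*np.sin(a_),0*a_+z]); q=((q-[310,155]+.5)*12-.5).astype(np.int32); cv2.polylines(im,[q],True,c,1)
cv2.imwrite("pics/l3.png",im)
```

```text
(no output)
```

View pics/l3.png

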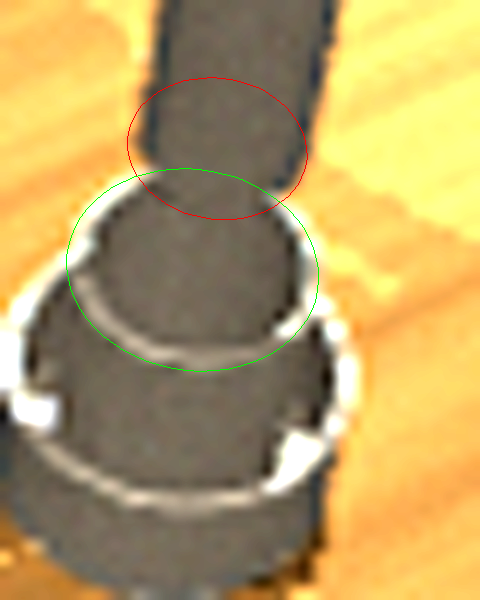

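Call:
{"op": "jog_arm", "data": {"increments": [[-0.05,-0.1,1,0,0,0,4],[0,0,1.5,0,0,0,4],[0,0,1.5,0,0,0,4],[0,0,1,0,0,0,4],[0,0,0.5,0,0,0,4],[0,0,0.5,0,0,0,4],[0,0,0.5,0,0,0,4],[0,0,0,0,0,0,4]]}}

```text
clock: 20.38
eef_pos: [475.8, 250.1, 188.2]
eef_rot: [-3.141, 0.0, 1.57]
wrist_force: [-0.3, -0.7, -1.2]
finger_gap: 42.6
```

```bash
python3 go.py 476.3 250 122.6 1.5708;python3 - <<'E'
from h import *
p=cam("scene"); im=cv2.resize(p["image"][135:205,305:355,::-1],None,fx=8,fy=8,interpolation=cv2.INTER_CUBIC)
cv2.imwrite("pics/m.png",np.clip((im.astype(float)-30)*2.6,0,255).astype(np.uint8))
E
```

```text
t 20.38 pos [475.8 250.1 188.2] rot [-3.141  0.     1.57 ] gap 42.6 F [-0.3 -0.7 -1.2] j [0.42 0.31 1.61 0.   1.23 0.42]
turn deg (tool) [-0.02  0.01 -0.03]
shift cm, present frame [-0.01  0.06  6.56]  in turned frame [-0.01  0.05  6.56]
```

View pics/m.png

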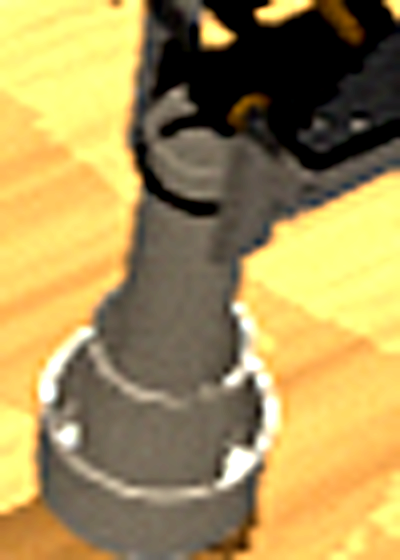

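Small's bottom is about 15 mm inside mid's rim with no contact force. Lowering the rest.

Call:
{"op": "jog_arm", "data": {"increments": [[0,0.05,1,0,0,0,4],[0,0,1,0,0,0,4],[0,0,1,0,0,0,4],[0,0,1,0,0,0,4],[0,0,1,0,0,0,4],[0,0,0.5,0,0,0,4],[0,0,0.3,0,0,0,4],[0,0,0.2,0,0,0,4],[0,0,0.2,0,0,0,4],[0,0,0,0,0,0,4]]}}

```text
clock: 21.68
eef_pos: [476.3, 250.0, 126.4]
eef_rot: [-3.142, 0.0, 1.57]
wrist_force: [0.6, 0.1, -0.8]
finger_gap: 43.2
```

Call:
{"op": "jog_arm", "data": {"increments": [[0,0,0.2,0,0,0,4],[0,0,0.2,0,0,0,4],[0,0,0,0,0,0,4],[0,0,0,0,0,0,4]]}}

```text
clock: 22.18
eef_pos: [476.3, 250.1, 122.4]
eef_rot: [3.142, -0.0, 1.57]
wrist_force: [-1.0, -0.0, -0.1]
finger_gap: 42.9
```

Call:
{"op": "jog_arm", "data": {"increments": [[0,0,0.1,0,0,0,4],[0,0,0,0,0,0,4],[0,0,0,0,0,0,4]]}}

```text
clock: 22.55
eef_pos: [476.4, 250.2, 122.4]
eef_rot: [3.141, -0.0, 1.57]
wrist_force: [-5.0, -0.7, 11.9]
finger_gap: 42.5
```

Seated (contact at the expected height, 122.4). Releasing.

Call:
{"op": "jog_arm", "data": {"increments": [[0,0,-0.1,0,0,0,4.3],[0,0,0,0,0,0,4.6],[0,0,0,0,0,0,5],[0,0,0,0,0,0,5.6],[0,0,0,0,0,0,6.2],[0,0,0,0,0,0,7],[0,0,0,0,0,0,7],[0,0,0,0,0,0,7],[0,0,-0.5,0,0,0,7],[0,0,-2,0,0,0,7],[0,0,-3,0,0,0,7],[0,0,-4,0,0,0,7],[0,0,-4,0,0,0,7],[0,0,-1,0,0,0,7],[0,0,0,0,0,0,7]]}}

```text
clock: 24.42
eef_pos: [476.3, 250.1, 267.3]
eef_rot: [3.141, -0.0, 1.57]
wrist_force: [-0.2, 0.1, -0.6]
finger_gap: 69.8
```

```bash
python3 go.py 532 -261.5 270 1.76;python3 - <<'E'
from h import *
p=cam("scene"); im=cv2.resize(p["image"][115:215,290:370,::-1],None,fx=6,fy=6,interpolation=cv2.INTER_CUBIC)
cv2.imwrite("pics/n.png",np.clip((im.astype(float)-30)*2.,0,255).astype(np.uint8))
E
```

```text
t 24.43 pos [476.3 250.1 267.3] rot [ 3.141 -0.     1.57 ] gap 69.8 F [-0.2  0.1 -0.6] j [ 0.42  0.24  1.5  -0.    1.4   0.42]
turn deg (tool) [  0.02  -0.   -10.87]
shift cm, present frame [-51.15   5.6   -0.27]  in turned frame [-51.29  -4.15  -0.27]
```

View pics/n.png

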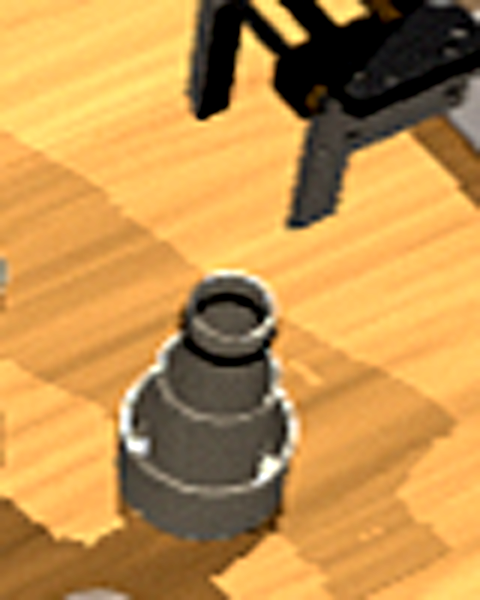

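Nesting confirmed: three concentric rims at crop (230,300)/(215,390)/(205,450), with the dark band visible. Now to the fin.

Call:
{"op": "jog_arm", "data": {"increments": [[-1.5,0.2,0,0,0,0,7],[-3,0.3,0,0,0,0,7],[-4,0.4,0,0,0,0,7],[-4,0.4,0,0,0,0,7],[-4,0.4,0,0,0,0,6],[-4,0.4,0,0,0,0,6],[-4,0.4,0,0,0,0,5],[-4,0.5,0,0,0,0,5],[-4,0.5,0,0,0,0,5],[-4,0.5,0,0,0,0,5],[-4,0.5,0,0,0,0,5],[-4,0.5,0,0,0,0,5],[-3,0.3,0,0,0,0,5],[-2,0.2,0,0,0,0,5],[-1.6,0.1,0,0,0,0,5],[0,0,0,0,0,-5.4,5],[0,0,0,0,0,-5.5,5],[0,0,0,0,0,0,5]]}}

```text
clock: 26.72
eef_pos: [532.0, -260.8, 267.3]
eef_rot: [-3.141, -0.0, 1.76]
wrist_force: [-0.4, 0.7, -0.5]
finger_gap: 50.0
```

```bash
python3 go.py 532 -261.5 189 1.76;python3 - <<'E'
from h import *
p=cam("scene"); save(p,"o.png",crop=(120,180,260,340),s=4)
q=cam("top"); save(q,"o2.png",s=1.4)
m={n:[(d["conf"],d["mask"]) for d in regions_of(P,"big")[:1]] for n,P in(("s",p),("t",q))}
for o,r,h,z in(("big",46,45,0),("mid",32,85,5),("small",22,135,9)):
  for P,n in((p,"scene"),(q,"top")):
    for d in regions_of(P,o)[:3]:
      x,f=fit(P,d["mask"],476,250,r,h,z)
      if f>0: print(n,o,round(d["conf"],2),d["mask"].sum(),x,f)
E
```

```text
t 26.73 pos [ 532.  -260.8  267.3] rot [-3.141 -0.     1.76 ] gap 50.0 F [-0.4  0.7 -0.5] j [-0.52  0.37  1.34  0.    1.44 -0.71]
turn deg (tool) [-0.01 -0.01  0.02]
shift cm, present frame [-0.07 -0.01  7.83]  in turned frame [-0.07 -0.02  7.83]
scene big 0.86 335 [474.29688114 251.62805957] 0.42545570325559184
top big 0.72 272 [476.85109997 249.37472343] 0.3208271787296898
scene mid 0.75 213 [465.45907593 257.41915894] 0.35250310302027305
top mid 0.53 101 [478.109375  246.0390625] 0.2037831021437579
scene small 0.72 303 [470.44561005 256.32769012] 0.5763558515699334
top small 0.6 290 [477.18801117 250.8775444 ] 0.8665399239543726
```

View pics/o.png

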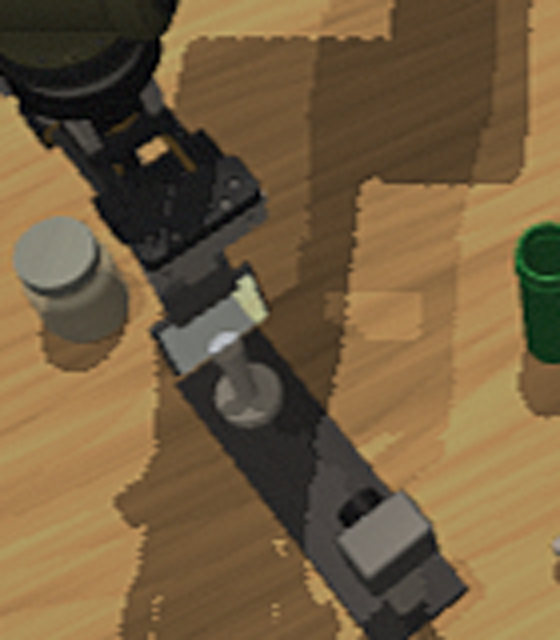

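View pics/o2.png

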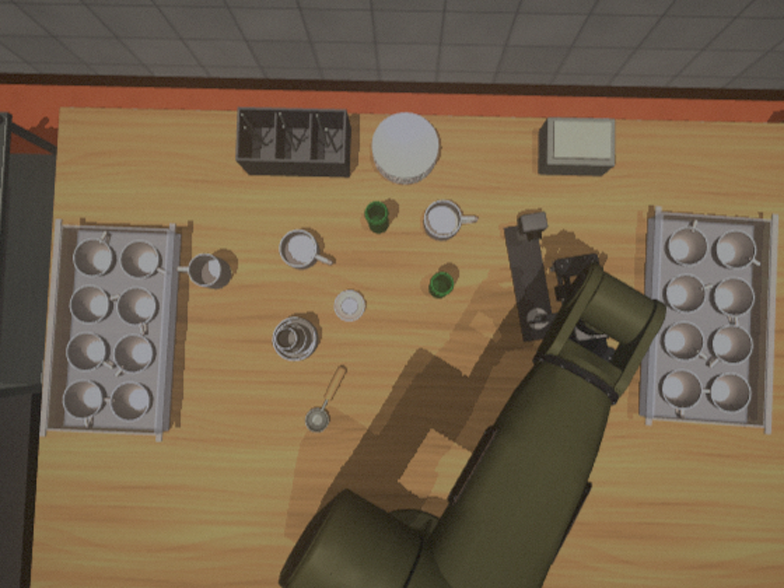

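Call:
{"op": "jog_arm", "data": {"increments": [[-0.05,0,1,0,0,0,5],[0,0,2,0,0,0,5],[0,0,2,0,0,0,5],[0,0,1,0,0,0,5],[0,0,1,0,0,0,5],[0,0,0.5,0,0,0,5],[0,0,0,0,0,0,5],[0,0,0,0,0,0,4],[0,0,0,0,0,0,3],[0,0,0,0,0,0,2],[0,0,0,0,0,0,1.5],[0,0,0,0,0,0,1],[0,0,0,0,0,0,1],[0,0,0,0,0,0,1]], "squeeze": 25}}

```text
clock: 28.98
eef_pos: [532.3, -261.4, 192.5]
eef_rot: [3.141, 0.0, 1.761]
wrist_force: [3.2, -0.4, 0.0]
finger_gap: 11.8
```

```bash
python3 go.py 532 -261.5 189 1.76;python3 -c '
from h import *
print(read_state()["moment"])
p=cam("scene"); save(p,"q.png",crop=(120,180,260,340),s=4)'
```

```text
t 28.98 pos [ 532.3 -261.4  192.5] rot [3.141 0.    1.761] gap 11.8 F [ 3.2 -0.4  0. ] j [-0.52  0.42  1.44  0.    1.28 -0.71]
turn deg (tool) [0.03 0.01 0.03]
shift cm, present frame [-0.   -0.03  0.35]  in turned frame [-0.   -0.03  0.35]
[-0.0145512  -0.49445835  0.04132982]
```

View pics/q.png

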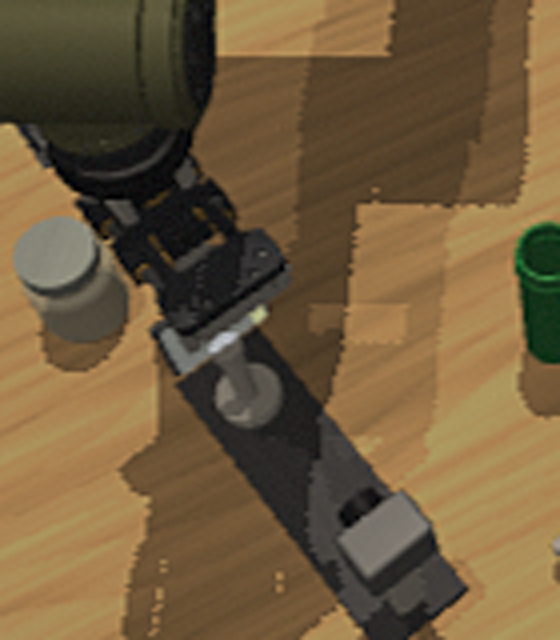

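Fin gripped (gap 11.8 mm, TCP on the axis). The target jaw yaw is 1.5708 + (0.19 + 1.680)/2 = 2.506, a turn of −42.7° about tool z.

Call:
{"op": "jog_arm", "data": {"increments": [[0,0,0,0,0,0,1],[0,0,0,0,0,0,1],[0,0,0,0,0,-2,1],[0,0,0,0,0,-3,1],[0,0,0,0,0,-3,1],[0,0,0,0,0,-3,1],[0,0,0,0,0,-3,1],[0,0,0,0,0,-3,1],[0,0,0,0,0,-3,1],[0,0,0,0,0,-3,1],[0,0,0,0,0,-3,1],[0,0,0,0,0,-3,1],[0,0,0,0,0,-3,1],[0,0,0,0,0,-3,1],[0,0,0,0,0,-3,1],[0,0,0,0,0,-3,1],[0,0,0,0,0,-1,1],[0,0,0,0,0,-0.7,1],[0,0,0,0,0,0,1],[0,0,0,0,0,0,1]], "squeeze": 40}}

```text
clock: 31.52
eef_pos: [533.0, -260.9, 192.5]
eef_rot: [3.14, 0.001, 2.506]
wrist_force: [12.2, 2.5, -2.8]
finger_gap: 11.7
```

```bash
python3 go.py 532.5 -261.5 192 2.506;python3 -c '
from h import *
print(read_state()["moment"])
p=cam("scene"); save(p,"r.png",crop=(150,225,230,325),s=6)
q=cam("top"); save(q,"r2.png",crop=(345,140,435,260),s=5)
for n,P in (("s",p),("t",q)):
  for d in recognise(P,"lens")+recognise(P,"fin"): print(n,round(d["conf"],2),w(P,d["centre"]))'
```

```text
t 31.52 pos [ 533.  -260.9  192.5] rot [3.140e+00 1.000e-03 2.506e+00] gap 11.7 F [12.2  2.5 -2.8] j [-0.52  0.42  1.44  0.    1.28 -1.45]
turn deg (tool) [0.09 0.07 0.03]
shift cm, present frame [ 0.   -0.07  0.05]  in turned frame [ 0.   -0.07  0.05]
[ 0.49435965 -1.78846951 -0.10677505]
s 0.86 [ 611.65038471 -246.774829      8.47241551]
s 0.64 [ 543.2772941  -266.25752326  132.75324712]
t 0.8 [ 659.93785189 -229.20854845    5.08773321]
t 0.28 [323.34599331 186.38596511   5.52480391]
```

View pics/r.png

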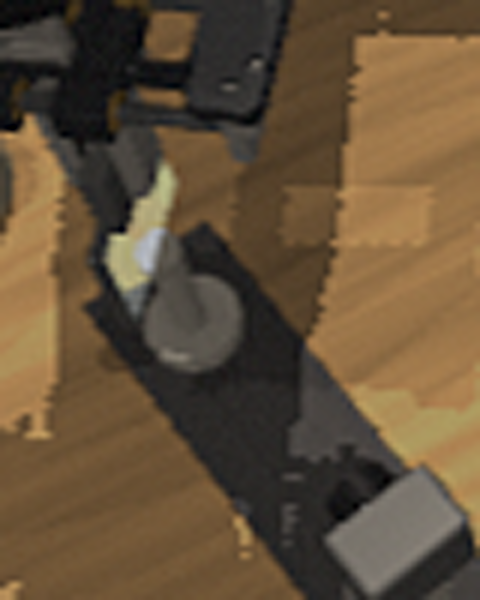

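View pics/r2.png

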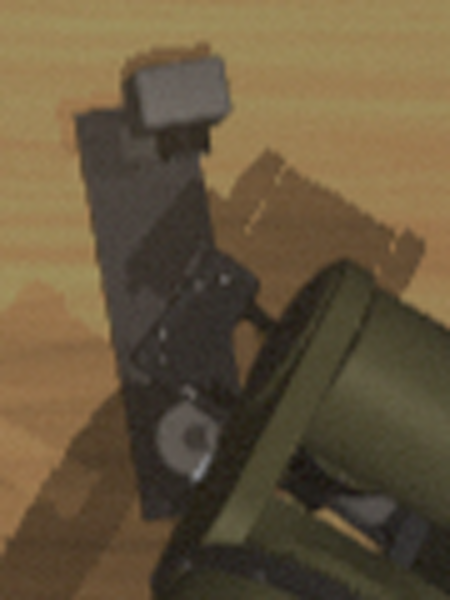

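The mirror has turned with the gripper: in the scene crop its face, at (140,230), now points toward the pots. The wrist moment about z, −0.107 N m, matches the expected spring torque of about −0.10 at 0.745 rad. I'll relieve the side load slightly and hold.

Call:
{"op": "jog_arm", "data": {"increments": [[-0.03,0.03,0,0,0,0,1],[0,0,0,0,0,0,1],[0,0,0,0,0,0,1],[0,0,0,0,0,0,1],[0,0,0,0,0,0,1],[0,0,0,0,0,0,1],[0,0,0,0,0,0,1],[0,0,0,0,0,0,1]]}}

```text
clock: 32.83
eef_pos: [533.0, -260.9, 192.5]
eef_rot: [3.141, 0.001, 2.506]
wrist_force: [7.3, 3.3, -0.1]
finger_gap: 11.6
```

```bash
python3 go.py 532.5 -261.5 192 2.506;python3 -c '
from h import *
s=read_state();print(s["moment"],np.abs(s["qd"]).max())
p=cam("scene"); save(p,"s.png",s=1.4)
q=cam("top"); im=q["image"][:,:,::-1]
F=[]
sub=q["image"].astype(int).sum(2)
# sub-pixel left edge of foot plate in top view, z=5
g=cv2.GaussianBlur(sub.astype(np.float32),(0,0),1)
for v in range(166,205):
    r=g[v,355:376]; d=np.diff(r); i=d.argmin(); F.append([355+i+.5,v])
F=np.array(F); L=cv2.fitLine(F.astype(np.float32),cv2.DIST_HUBER,0,.01,.01).ravel()
a=ray(q,L[2]-20*L[0],L[3]-20*L[1],5);b=ray(q,L[2]+20*L[0],L[3]+20*L[1],5);d=a-b;d*=np.sign(d[0]);print("phi",np.arctan2(d[1],d[0]),F[::8].tolist())'
```

```text
t 32.83 pos [ 533.  -260.9  192.5] rot [3.141e+00 1.000e-03 2.506e+00] gap 11.6 F [ 7.3  3.3 -0.1] j [-0.52  0.42  1.43  0.    1.28 -1.45]
turn deg (tool) [0.06 0.03 0.02]
shift cm, present frame [ 0.01 -0.08  0.05]  in turned frame [ 0.01 -0.08  0.05]
[ 0.44066234 -1.2387997  -0.14223573] 0.001596322195296206
phi 0.19061979356981232 [[359.5, 166.0], [360.5, 174.0], [362.5, 182.0], [363.5, 190.0], [365.5, 198.0]]
```

View pics/s.png

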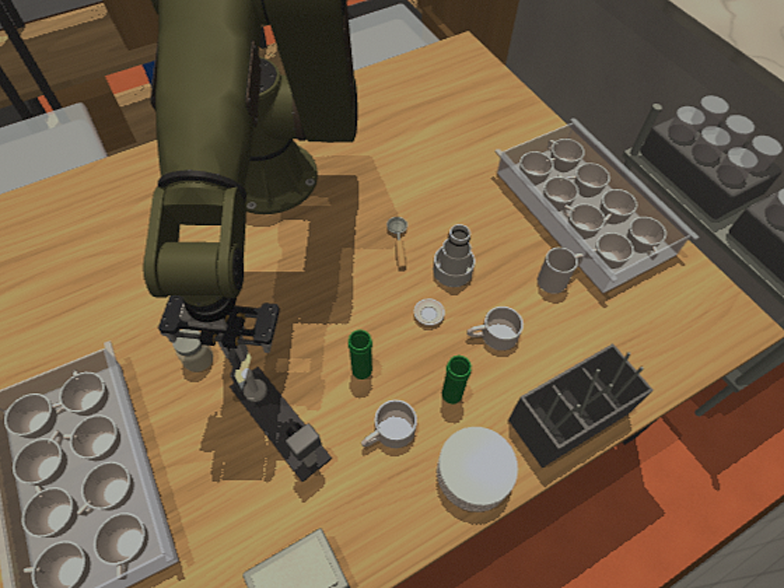

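The foot-plate edge gives phi = 0.191, agreeing with the 0.19 I used. The nest stands at picture (456,260), the bystanders are in place, and the arm is still. Handing in.

```bash
python3 -c '
from cell import *
print(sign_off())'; python3 go.py
```

```text
the job is handed in; nothing more can be done
None
the job is handed in; nothing more can be done
```

I set the middle pot inside the largest, then the banded bare-metal small pot inside that. I then gripped the mirror's fin, turned it 42.7° and handed the job in at about 33 s, still holding it.

**Nest:** Each pot touched down at its expected height before I let go. Pictures afterwards showed three concentric upright pots near (476, 250) mm. The green pots and the bystanders looked unmoved.

**Mirror:** The jaws were at yaw 2.506 rad, which was the target, with 11.6 mm between the pads on the 12 mm fin and almost no joint motion. A separate edge fit of the foot plate gave a station direction of 0.191 rad, against the 0.19 I used.

**Disagreements and gaps:**
- **Wrist moment:** it read −0.11 and then −0.14 N m, against about −0.10 expected from the spring. A side load of about 8 N remained on the wrist.
- **Vision fits:** some fits of the nested pots were poor because the pots hide each other, so I relied on the touchdown heights and the pictures.
- **Line of sight:** I worked this out from geometry; I did not see the band in the mirror.

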